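# Key on the measuring machine's control box

### The arm

A 7-joint arm with a two-finger parallel gripper is mounted at the origin on the work surface. World frame = base frame: x ahead of the robot, y to its left, z up, the work surface at z = 0. Lengths are in m, angles in rad, forces in N, time in s.
With the tool pointing down it reaches from about 0.425 to 1.025 m from the base axis. Payload 9.4 kg.
Tool frame: the origin (TCP) lies midway between the tips of the shut fingers; the grasp point (between the pads) lies 19 mm behind it; z points along the fingers, y is the line along which they close (so a half turn about z gives the same grasp; the last joint's range is limited). The gripper opens to 93 mm and grips with 3 to 60 N. Pads are 15 mm wide; open, the fingers measure 128 mm over their backs; the gripper's body (75 mm by 188 mm) begins 65 mm behind the grasp point.
Start: joints at [-1.281, 0.599, -0.003, 1.599, 0.002, 0.943, -0.08], TCP at [0.26, 0.677, 0.219] pointing down, gripper open.
Joint ranges: [-2.57, 2.57], [-0.35, 1.97], [-1.29, 1.29], [0.11, 2.56], [-1.05, 4.19], [0.11, 1.86], [-2.63, 2.63]. Speed limits (rad/s): [2.22, 2.22, 3.01, 3.01, 3.14, 3.14, 3.14].

### API

Orientations are given as [roll, pitch, yaw] about the fixed x, y, z axes, in that order (R = Rz(yaw) Ry(pitch) Rx(roll)).
In Python, from bench import arm gives the robot as it stands. Calls block until the motion is done:
- arm.move_to(position, orientation): joint-space move of the TCP to a pose.
- arm.line_to(position, velocity=0.15, attitude=None): straight line of the TCP; attitude=None keeps the orientation; velocity is the mean speed in m/s.
- arm.goto_joints(angles): joint-space move.
- arm.set_gripper(opening): finger opening in m; the grip force is fixed at half the most; returns when the fingers have stopped.
- arm.pause(seconds).
- arm.inverse_kinematics(position, orientation): joint angles nearest the present ones, or None.
- arm.get_image(name): name is "scene" or "side" or "wrist"; returns (picture, depth): 480x640x3 uint8, red, green, blue; 480x640 float32, m along the optical axis (not along the pixel's ray), 0 where there is no reading.
- arm.camera_model(name): a dict with "K" (3x3 intrinsics, pixels), "k1" (the pictures are not rectified: a ray, as slopes to the right and down, at radius r is drawn at 1 + k1 r^2 times it, then the intrinsics apply), "world_to_cam" (4x4, takes a point from world to camera coordinates). Camera axes: x right, y down, z forward; pixel columns grow to the right and rows downward; lengths in m; the calibration is good to about 2 mm. A picture is of the moment at which its call begins: read the wrist's pose just before it. camera_model takes no time and is no camera call; for the wrist camera it gives the pose at the moment of the call.
A pose or a line that the arm cannot do raises arm.PlanningError and nothing moves.
- arm.close_job(): hands the job in; it is judged then, once.
Trained networks look in the newest picture that a camera, given by its name, has taken for a name from the list of things; names that differ only in an ending like _2 or _b are one class to them, and where a whole thing is asked for, a point or a joint stands for the part that bears it (a point fixed in the world has none). Each returns a list of dicts, best first, with "p" (0 to 1); they miss things now and then, are a little off and sometimes report something else, mostly with a low value. They report only what shows in the picture. A call takes as long as a camera call. They do not tell look-alikes from the thing itself.
- arm.regions_of(camera, thing): "region" (480x640 bool, what is visible of it) and "box" ([left, top, right, bottom] in pixels, round what is visible of it).
Readings, each from a call of its own:
- arm.read_t(): time.
- arm.read_joint_pos(): joint angles.
- arm.read_dq(): joint speeds.
- arm.read_tau(): joint torques, N m.
- arm.read_ee_pos(): TCP position.
- arm.read_eef_rot(): TCP orientation.
- arm.read_force(): force on the tool from outside, world axes, zero at the start.
- arm.read_wrist_torque(): the same for the moment, N m.
- arm.read_grip_width(): finger opening in m.
- arm.read_finger_force(): force on a finger pad.
Only numpy, scipy, OpenCV 4.12 (cv2) and the standard library are available. Lean on these libraries where they do the work, as an engineer would, in place of code of your own. Each camera call takes 0.05 s, during which the arm holds its last target. There are 200 camera calls.

### The job

Switch the measuring machine's stage on: take the flat-bowed steel key from its stand, push it fully home in the key switch on the sloping control box, turn it clockwise as far as it goes and leave it there. Then press the hinged pedal right down to its stop, hold it there for a moment and let it come up again. Leave the other things on the bench where they are.

Things in the scene. Friction and masses are not known exactly. Their poses are not given: they have to be found in the camera images.
- key: Steel key, 96 mm long, upright in its stand, bit down. Origin at the bit's tip, z towards the bow. Bit 16 (x) by 9 mm (y), z = 0 to 34, first 5 mm narrowed to 12.5 by 5.5; round collar 32 mm across, z = 34 to 42; neck 18 by 10 mm; bow: flat disc 48 mm across in the x-z plane, 12 mm thick in y, centred at z = 72. Grasp the bow across y. The bit fits the lock either way round (half turn about z).
- key_stand: Fixed black block 70 x 60 mm, 42 mm high, that holds the key; origin at the centre of its underside. The key's bit stands in a vertical hole with 1.5 mm of play each side, its collar on the block's top; it is drawn straight up by 35 mm to be free. A look-alike stand holds the plug gauge; the two stands may change places.
- plug_gauge: Bystander: round aluminium plug gauge 95 mm long with a 30 mm round handle, upright in the look-alike stand. Origin at its lower tip.
- lock (a joint): Angle of the lock cylinder in rad: 0 to 1.35, grows as it is turned clockwise seen from outside; stops at both ends, starts anywhere from 0 to 0.4 and stays where it is left (friction torque 0.12 N m). It is to end at the 1.35 stop.
- lock_mouth (a point): Mouth of the key slot, on the axis of the steel lock cylinder (60 mm across), flush with the box's sloping face; turns with it. z points out along the axis, 28 degrees from vertical, leaning to the robot; x is along the slot. Slot 18 (x) by 11 mm (y), chamfer 2 mm, 38 mm deep; the key is home when its collar meets the face (key origin 34 mm below the mouth). A 92 mm ring around stands 2 mm proud.
- console: The control box: a grey slab 170 mm wide (y), 140 mm along the slope and 50 mm thick, its top face sloping at 28 degrees, low side towards -x, on a fixed bracket. Origin at table height under the lock mouth, which is 105 mm above it.
- pedal (a joint): Angle of the pedal in rad: 0 is up, 0.26 is down on its stop. A spring lifts it; about 5 N on the pad starts it, 9 N takes it to the stop.
- pedal_pad (a point): Pressing point on top of the pedal plate, on its centre line, 27 mm from the free end and 108 mm from the hinge; moves with the plate. The grey ribbed plate is 135 mm long and 78 mm wide, hinged at its far (+x) end and rising towards the robot, its free end about 65 mm above the table; the pad sinks by about 28 mm to the stop.
- pedal_base: Fixed steel foot of the pedal, 160 x 100 mm, 10 mm thick; origin at the centre of its underside, hinge at x = +62 mm, z = 24 mm. Pedal and control box change sides.
- cap_part: Bystander: round open aluminium cap, 68 mm across and 32 mm high; origin under its centre.
- vee_block: Bystander: steel vee block 60 x 60 mm, 47 mm high; origin under its centre.
- block_stack: Bystander: stack of steel gauge blocks 35 x 90 mm, 40 mm high; origin under its centre.
Not all that is in view belongs to the job. Leave any green look-alike of the key alone.

How it is judged:
On the way, in this order (a step that is already met when the one before it is completed fails the run):
1. the key is fully home in the lock (z of key in the frame of lock_mouth below -0.029 m and x of key in the frame of lock_mouth between -0.005 and 0.005 m and y of key in the frame of lock_mouth between -0.005 and 0.005 m and angle between the z axis of key and the z axis of lock_mouth, either way round below 0.15 rad), for 0.1 s.
2. with the key home, the lock is turned clockwise to its stop (all of step 1 and value of joint lock above 1.2 rad), for 0.2 s.
3. the pedal is held down at its stop (value of joint lock above 1.2 rad and value of joint pedal above 0.235 rad), for 0.3 s.
At the end, for the whole second after the job is handed in: The key stands at rest in the lock, its tip at least 29 mm deep and within 5 mm of the slot's axis; the lock is beyond 1.2 rad (stop at 1.35); the pedal is up again (below 0.04 rad) (all of step 2 and value of joint pedal below 0.04 rad and linear speed of key below 0.02 m/s); the robot touches nothing.
It fails at once if a bystander (plug gauge, aluminium cap, vee block, gauge blocks) is moved by more than 30 mm (distance of any of plug_gauge, cap_part, vee_block, block_stack from where it was at the start of the episode above 0.03 m).
It fails at once if the pedal is pressed halfway before the lock is turned (value of joint pedal above 0.13 rad and value of joint lock below 1 rad).
It also fails if it takes over 67 s, if anything falls off the work surface, if the arm or the gripper's body presses on something with over 40 N, if the wrist force passes 120 N, or if a joint passes its speed limit or range.

## Working session

There is one attempt and no reset: what is moved stays moved. The work goes in short steps, each a Python script; the robot and the scene stay as the last script left them, time stands still between calls to the robot, and variables do not carry over. Pictures are saved under pics/ and viewed, at most 10 in all, crops included, and the job is handed in when it is done.

```bash
mkdir -p pics; ls
cat > h.py <<'E'
from bench import arm
import numpy as np, cv2
from scipy.spatial.transform import Rotation as R
def snap(name):
    M=arm.camera_model(name); im,d=arm.get_image(name); return im,d,M
def pts(d,M):
    K=np.array(M["K"]);k1=M["k1"]
    v,u=np.mgrid[0:480,0:640].astype(np.float32)
    p=cv2.undistortPoints(np.stack([u.ravel(),v.ravel()],1)[:,None].astype(np.float64),K,np.array([k1,0,0,0.]))[:,0]
    c=np.c_[p*d.ravel()[:,None],d.ravel()]
    T=np.linalg.inv(M["world_to_cam"]); w=c@T[:3,:3].T+T[:3,3]
    w[d.ravel()<=0]=np.nan
    return w.reshape(480,640,3)
def save(im,n): cv2.imwrite("pics/"+n,im[:,:,::-1])
E
python3 - <<'E'
from h import *
out={}
for c in ["scene","side"]:
    im,d,M=snap(c); save(im,c+".png"); P=pts(d,M); np.savez(c+".npz",im=im,P=P)
    for t in ["key","key_stand","plug_gauge","lock_mouth","console","pedal_pad","pedal_base"]:
        for r in arm.regions_of(c,t)[:3]:
            q=P[r["region"]]; q=q[~np.isnan(q[:,0])]
            print(c,t,round(r["p"],2),np.array(r["box"]).astype(int),np.round(np.median(q,0),3) if len(q) else None, np.round(np.percentile(q,[2,98],axis=0),3).tolist() if len(q) else '')
E
```

```text
pics
scene key 0.79 [265 250 284 281] [ 0.492 -0.004  0.068] [[0.483, -0.023, 0.008], [0.502, 0.018, 0.095]]
scene key 0.72 [160 266 182 294] [ 0.425 -0.229  0.067] [[0.399, -0.25, 0.0], [0.435, -0.207, 0.095]]
scene key 0.67 [240 224 260 255] [ 0.387 -0.02   0.066] [[0.371, -0.037, 0.008], [0.398, 0.0, 0.096]]
scene key_stand 0.92 [209 270 245 308] [ 0.5   -0.123  0.039] [[0.445, -0.149, 0.004], [0.518, -0.085, 0.045]]
scene plug_gauge 0.71 [300 213 316 241] [0.445 0.106 0.085] [[0.424, 0.095, 0.043], [0.452, 0.12, 0.105]]
scene plug_gauge 0.65 [277 292 310 323] [ 0.591 -0.005  0.011] [[0.564, -0.039, 0.001], [0.628, 0.024, 0.032]]
scene lock_mouth 0.43 [209 269 244 306] [ 0.501 -0.124  0.039] [[0.444, -0.149, 0.008], [0.518, -0.088, 0.044]]
scene lock_mouth 0.38 [371 172 404 201] [0.357 0.394 0.026] [[0.323, 0.359, -0.002], [0.37, 0.452, 0.042]]
scene console 0.98 [178 301 267 391] [ 0.665 -0.197  0.104] [[0.559, -0.277, 0.007], [0.702, -0.113, 0.136]]
scene pedal_base 0.67 [329 232 403 302] [0.59  0.178 0.037] [[0.515, 0.136, 0.004], [0.658, 0.242, 0.069]]
side key 0.96 [298 309 3
[... 545 characters left out ...]
.119  0.079] [[0.457, -0.128, 0.043], [0.499, -0.106, 0.104]]
side plug_gauge 0.88 [256 229 274 265] [0.434 0.1   0.082] [[0.421, 0.095, 0.043], [0.449, 0.123, 0.105]]
side lock_mouth 0.56 [397 314 431 343] [ 0.614 -0.183  0.104] [[0.59, -0.21, 0.091], [0.638, -0.155, 0.117]]
side console 0.6 [359 275 482 406] [ 0.612 -0.218  0.098] [[0.544, -0.279, 0.008], [0.683, -0.106, 0.137]]
side console 0.47 [292 327 339 372] [ 0.473 -0.139  0.041] [[0.442, -0.149, 0.004], [0.511, -0.093, 0.044]]
side pedal_pad 0.61 [288 207 358 235] [0.573 0.183 0.053] [[0.512, 0.144, 0.029], [0.638, 0.231, 0.072]]
side pedal_base 0.76 [284 208 373 259] [0.567 0.173 0.013] [[0.5, 0.132, 0.002], [0.656, 0.245, 0.071]]
```

View pics/scene.png

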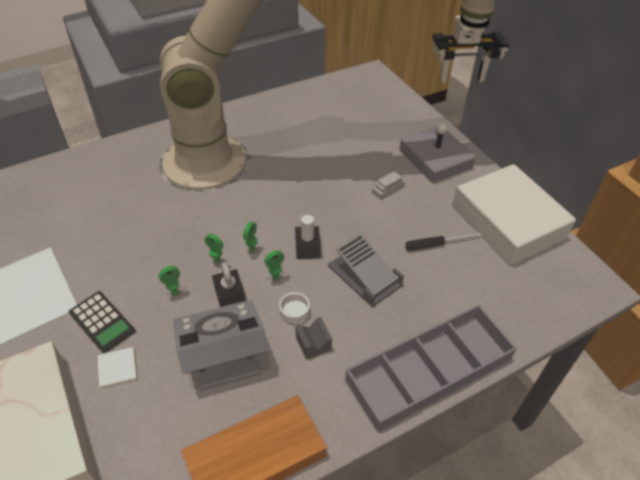

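View pics/side.png

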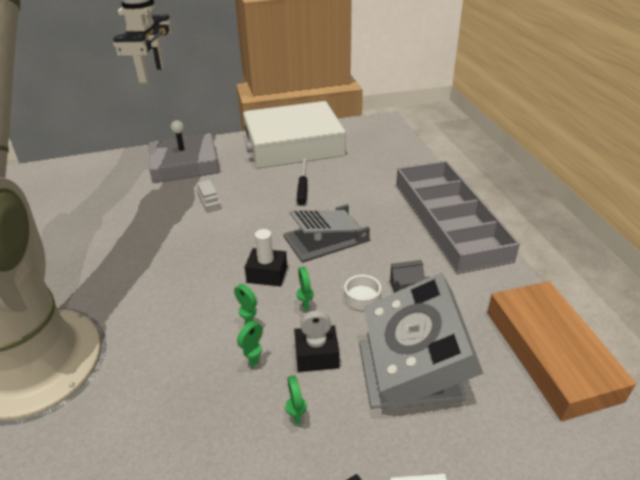

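The steel key is at scene (229,280) and side (316,328), in the black stand. It could be confused with the four green look-alikes at scene (171,278), (214,245), (250,235) and (275,263), or with the plug gauge at (308,225). The control box is at (220,340) and the pedal at (366,268). Next I'll check the key up close with the wrist camera.

Run:
```python
from h import *
arm.move_to([0.47,-0.13,0.36],[np.pi,0,0])
print(arm.read_joint_pos(),arm.read_ee_pos())
M=arm.camera_model("wrist");T=np.linalg.inv(M["world_to_cam"]);print(np.round(T,3),M["K"][0])
im,d,M=snap("wrist"); save(im,"w1.png"); P=pts(d,M); np.savez("w1.npz",im=im,P=P)
for t in ["key","lock_mouth","console","key_stand"]:
    for r in arm.regions_of("wrist",t)[:4]:
        q=P[r["region"]]; q=q[~np.isnan(q[:,0])]
        print(t,round(r["p"],2),np.array(r["box"]).astype(int),np.round(np.median(q,0),3), np.round(np.percentile(q,[2,98],axis=0),3).tolist())
```

```text
[-0.73991686  0.27626806  1.16106136  1.98013028 -0.2892897   1.06733714
 -1.01967277] [ 0.47036079 -0.12931245  0.35984373]
[[ 0.002 -0.96  -0.28   0.55 ]
 [-1.    -0.002 -0.    -0.13 ]
 [-0.001  0.28  -0.96   0.525]
 [ 0.     0.     0.     1.   ]] [379.13806709   0.         323.576511  ]
key 0.97 [192 165 237 189] [ 0.492 -0.006  0.083] [[0.474, -0.026, -0.001], [0.502, 0.019, 0.095]]
key 0.88 [385 215 421 245] [ 0.426 -0.227  0.079] [[0.416, -0.249, 0.037], [0.435, -0.206, 0.095]]
key 0.86 [290 246 315 285] [ 0.381 -0.108  0.08 ] [[0.361, -0.121, 0.035], [0.396, -0.092, 0.095]]
key 0.63 [217 246 256 276] [ 0.388 -0.019  0.08 ] [[0.37, -0.037, 0.01], [0.398, 0.002, 0.095]]
lock_mouth 0.86 [350  34 408  90] [ 0.616 -0.188  0.104] [[0.592, -0.213, 0.078], [0.638, -0.161, 0.115]]
lock_mouth 0.73 [ 32  47 104 165] [0.576 0.185 0.052] [[0.515, 0.144, 0.031], [0.639, 0.229, 0.07]]
lock_mouth 0.49 [  0 251  11 275] [0.353 0.359 0.009] [[0.34, 0.356, -0.0], [0.372, 0.363, 0.02]]
lock_mouth 0.37 [ 24  32 138 173] [0.577 0.172 0.037] [[0.503, 0.134, 0.005], [0.655, 0.244, 0.07]]
console 0.62 [289   0 481 137] [ 0.616 -0.192  0.105] [[0.546, -0.271, 0.011], [0.665, -0.105, 0.134]]
console 0.45 [192   0 250  44] [ 0.674 -0.006  0.035] [[0.657, -0.037, -0.0], [0.696, 0.023, 0.047]]
key_stand 0.91 [290 150 343 211] [ 0.487 -0.119  0.041] [[0.445, -0.147, 0.019], [0.517, -0.086, 0.043]]
```

View pics/w1.png

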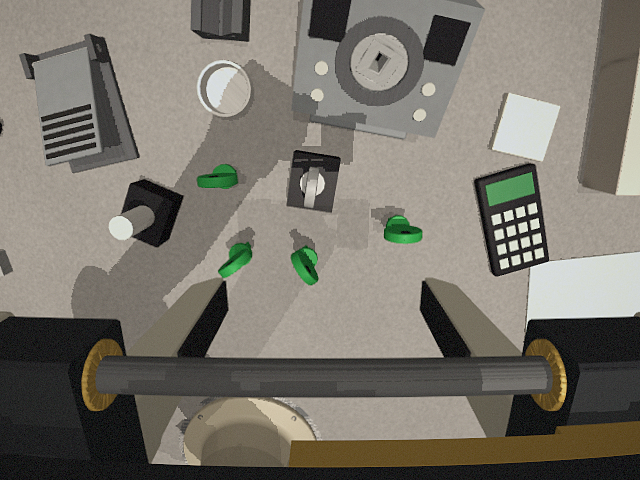

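The wrist view shows the steel key in the black stand at (313,188). The green copies are at (218,178), (236,260), (305,265) and (403,230). The lock is at (379,61) with its slot visible, and the pedal is at (75,110).

Run:
```python
from h import *
f=np.load("w1.npz");P=f["P"];im=f["im"]
m=(abs(P[...,0]-.48)<.045)&(abs(P[...,1]+.12)<.04)
q=P[m&(P[...,2]>.06)]
print(len(q),q.min(0),q.max(0),q.mean(0))
c=q[:,:2]-q[:,:2].mean(0);w,V=np.linalg.eigh(c.T@c);a=V[:,1]*np.sign(V[0,1]);print("bow az",np.arctan2(a[1],a[0]), np.sqrt(w/len(q)))
print("minrect",cv2.minAreaRect((q[:,:2]*1000).astype(np.float32)))
s=P[m&(P[...,2]>.036)&(P[...,2]<.0425)]
print("stand",cv2.minAreaRect((s[:,:2]*1000).astype(np.float32)))
# console plane
m=(np.hypot(P[...,0]-.615,P[...,1]+.187)<.06)&(P[...,2]>.06)
q=P[m];c0=q.mean(0)
for _ in range(4):
    U=np.linalg.svd(q-c0,full_matrices=False)[2];n=U[2]*np.sign(U[2,2]);r=(q-c0)@n;k=abs(r)<.004;q=q[k];c0=q.mean(0)
print("n",n,"tilt",np.degrees(np.arccos(n[2])),"az",np.degrees(np.arctan2(n[1],n[0])),c0,len(q))
# move above lock w/ better posture
q0=arm.read_joint_pos()
arm.goto_joints([0.25,0.35,0,1.75,0,1.0,0.0])
print(arm.read_ee_pos(),arm.read_eef_rot())
# candidate IK tests for orientation convention at key
for yaw in (0,np.pi): print(arm.inverse_kinematics([.48,-.12,.2],[np.pi,0,yaw]))
```

```text
38787 [ 0.45687869 -0.15999285  0.07881634] [ 0.50865769 -0.08000037  0.48201891] [ 0.49414619 -0.11186594  0.45528182]
bow az -1.427910153365791 [0.00892749 0.02719786]
minrect ((481.3242492675781, -118.84397888183594), (80.72441101074219, 50.085845947265625), 86.55327606201172)
stand ((479.5751953125, -115.97682189941406), (60.01650619506836, 70.56775665283203), 81.16472625732422)
n [-0.46453634  0.08184205  0.88176407] tilt 28.14410068050053 az 170.0081631118684 [ 0.61776097 -0.18742766  0.10687755] 11512
[ 0.58422971 -0.20753606  0.32885111] [3.10056283e+00 2.03840246e-05 1.31956583e+00]
[-0.05966629  0.35918802  0.25269974  2.14863529 -0.14585228  0.64939494
 -1.27680698]
[ 0.44456639  0.37817031 -0.41561508  2.11847691  0.23687451  0.68834628
  1.44182387]
```

```bash
cat >> h.py <<'E'
n=np.array([-0.4645,0.0818,0.8818]);n/=np.linalg.norm(n)
def rpy(x,z):
    z=z/np.linalg.norm(z);x=x-z*(x@z);x/=np.linalg.norm(x)
    return R.from_matrix(np.c_[x,np.cross(z,x),z]).as_euler("xyz")
LX=np.cross(np.cross(n,[0,0,1.]),n);LX/=np.linalg.norm(LX); LY=np.cross(n,LX)
E
python3 - <<'E'
from h import *
f=np.load("w1.npz");P=f["P"]
m=(abs(P[...,0]-.48)<.04)&(abs(P[...,1]+.12)<.035)
for lo in (.06,.085,.095):
    q=P[m&(P[...,2]>lo)&(P[...,2]<.115)]
    c=q[:,:2]-q[:,:2].mean(0);w,V=np.linalg.eigh(c.T@c);a=V[:,1]*np.sign(V[0,1]);print(lo,len(q),q.max(0),q.mean(0),"az",np.degrees(np.arctan2(a[1],a[0])),cv2.minAreaRect((q[:,:2]*1000).astype(np.float32)))
L0=np.array([.616,-.188,.105])
print("LX",LX)
arm.move_to(L0+.13*n,rpy(LX,-n))
print(arm.read_joint_pos())
im,d,M=snap("wrist");save(im,"w2.png");P=pts(d,M);np.savez("w2.npz",im=im,P=P)
for r in arm.regions_of("wrist","lock_mouth")[:2]:
    print(r["p"],r["box"])
u=M["world_to_cam"]@np.r_[L0,1];print(M["K"]@u[:3]/u[2])
save(cv2.resize(im[100:340,180:500],(800,600)),"w2c.png")
E
```

```text
0.06 430 [ 0.50370587 -0.10722976  0.10457724] [ 0.48286766 -0.11583554  0.09762607] az -9.046847752019906 ((479.8681945800781, -115.33344268798828), (12.412014961242676, 47.75572967529297), 80.10637664794922)
0.085 413 [ 0.50234825 -0.10722976  0.10457724] [ 0.482263   -0.11578407  0.09828115] az -9.1434035711261 ((479.93701171875, -115.36271667480469), (12.429332733154297, 45.68735885620117), 81.71697235107422)
0.095 326 [ 0.49859012 -0.10780836  0.10457724] [ 0.48088059 -0.11553361  0.10018254] az -9.216820439443243 ((480.2566223144531, -115.39908599853516), (12.405948638916016, 36.283180236816406), 79.69046020507812)
LX [ 0.8684268  -0.15293286  0.47164227]
[ 0.50901711  0.3270866  -0.3607595   2.28334948  1.07678172  0.11863403
 -2.59778929]
0.76 [287.7, 194.2, 360.4, 267.9]
[322.784998   228.26291983   1.        ]
```

View pics/w2c.png

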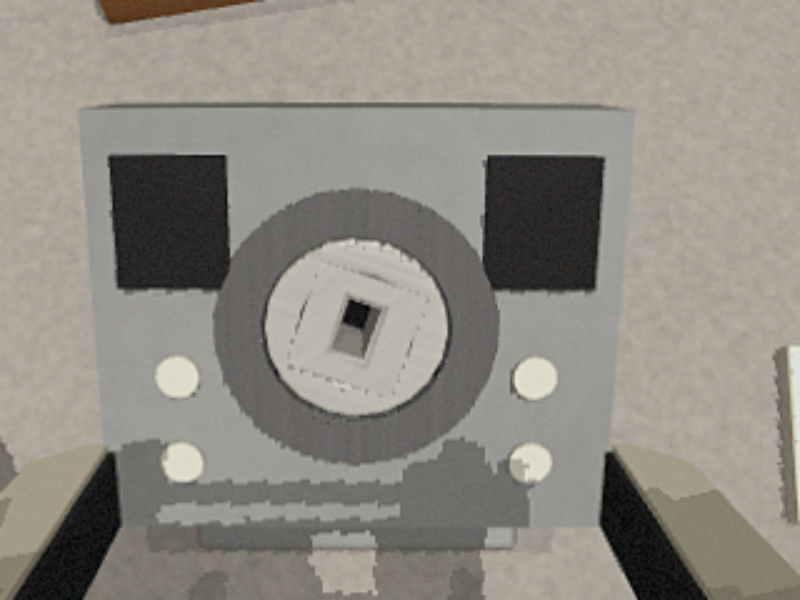

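The close-up shows the slot centred at full-image (323,231.6), with its long axis about 16° clockwise of up-slope. That puts the lock at about 0.27 rad, which fits the stated start range.

Run:
```python
from h import *
f=np.load("w2.npz");P=f["P"];
M=arm.camera_model("wrist");T=np.linalg.inv(M["world_to_cam"])
v,u=np.mgrid[0:480,0:640];r=np.hypot(u-323.5,v-231.5)
q=P[(r>18)&(r<33)];c0=np.nanmedian(q,0)
for _ in range(5):
    U=np.linalg.svd(q-c0,full_matrices=False)[2];m=U[2]*np.sign(U[2,2]);q=q[abs((q-c0)@m)<.003];c0=q.mean(0)
print("n",m,np.degrees(np.arccos(m[2])),np.degrees(np.arctan2(m[1],m[0])),len(q),c0)
def hit(px):
    p=cv2.undistortPoints(np.array([[px]],float),np.array(M["K"]),np.array([M["k1"],0,0,0.]))[0,0]
    d=T[:3,:3]@np.r_[p,1];o=T[:3,3];return o+d*((c0-o)@n)/(d@n)
print("slot",hit((323.2,231.6)),"disc",hit((324.05,231)))
C=np.array([[348,293],[388,302],[370,365],[328,355]])/2.5+[180,100]
H=np.array([hit(c) for c in C]);print("sides",[np.round(np.linalg.norm(H[i]-H[(i+1)%4])*1000,1) for i in range(4)], "ctr",H.mean(0))
a=(H[0]+H[1]-H[2]-H[3]);b=H[1]+H[2]-H[0]-H[3]
print("ang",np.arctan2(-a@LY,a@LX),np.arctan2(-b@LX,-b@LY))
L=hit((323.5,231.4))
def test():
  for s in (1,-1):
    for h in (.08,.019):
      for th in (.27,.6,1.0,1.42):
        x=s*(LX*np.cos(th)-LY*np.sin(th))
        k=arm.inverse_kinematics(L+h*n,rpy(x,-n));print(s,h,th,None if k is None else np.round(k,2))
for g in ([0.25,0.35,0,1.75,0,1.0,0.0],[0.25,0.35,0,1.75,3.1,1.0,0.0]):
    if g[4]==0: arm.goto_joints(g);test()
```

```text
Traceback (most recent call last):
numpy.linalg.LinAlgError: SVD did not converge
```

Run:
```python
from h import *
f=np.load("w2.npz");P=f["P"];
M=arm.camera_model("wrist");T=np.linalg.inv(M["world_to_cam"])
v,u=np.mgrid[0:480,0:640];r=np.hypot(u-323.5,v-231.5)
q=P[(r>18)&(r<33)];q=q[~np.isnan(q[:,0])];c0=np.nanmedian(q,0)
for _ in range(5):
    U=np.linalg.svd(q-c0,full_matrices=False)[2];m=U[2]*np.sign(U[2,2]);q=q[abs((q-c0)@m)<.003];c0=q.mean(0)
print("n",m,np.degrees(np.arccos(m[2])),np.degrees(np.arctan2(m[1],m[0])),len(q),c0)
def hit(px):
    p=cv2.undistortPoints(np.array([[px]],float),np.array(M["K"]),np.array([M["k1"],0,0,0.]))[0,0]
    d=T[:3,:3]@np.r_[p,1];o=T[:3,3];return o+d*((c0-o)@n)/(d@n)
print("slot",hit((323.2,231.6)),"disc",hit((324.05,231)))
C=np.array([[348,293],[388,302],[370,365],[328,355]])/2.5+[180,100]
H=np.array([hit(c) for c in C]);print("sides",[np.round(np.linalg.norm(H[i]-H[(i+1)%4])*1000,1) for i in range(4)], "ctr",H.mean(0))
a=(H[0]+H[1]-H[2]-H[3]);b=H[1]+H[2]-H[0]-H[3]
print("ang",np.arctan2(-a@LY,a@LX),np.arctan2(-b@LX,-b@LY))
L=hit((323.5,231.4))
arm.goto_joints([0.25,0.35,0,1.75,0,1.0,0.0])
for s in (1,-1):
    for h in (.08,.019):
      for th in (.27,.6,1.0,1.42):
        x=s*(LX*np.cos(th)-LY*np.sin(th))
        k=arm.inverse_kinematics(L+h*n,rpy(x,-n));print(s,h,th,None if k is None else np.round(k,2))
```

```text
n [-0.46281788  0.07732851  0.88307413] 27.98455355228388 170.5145285317488 2396 [ 0.61341863 -0.18810295  0.10328853]
slot [ 0.61353241 -0.18791912  0.10333141] disc [ 0.61384988 -0.18867088  0.10356837]
sides [np.float64(13.1), np.float64(21.9), np.float64(14.1), np.float64(21.7)] ctr [ 0.61349234 -0.18805579  0.10332298]
ang 0.2847106436623651 0.2358197851668818
1 0.08 0.27 [ 0.49  0.43 -0.35  2.29  1.92  0.14  2.58]
1 0.08 0.6 [ 0.49  0.43 -0.35  2.29  1.92  0.14  2.25]
1 0.08 1.0 [ 0.49  0.43 -0.35  2.29  1.92  0.14  1.85]
1 0.08 1.42 [ 0.75  0.5  -0.72  2.27  1.67  0.32  1.7 ]
1 0.019 0.27 [ 0.48  0.56 -0.36  2.27  2.3   0.23  2.22]
1 0.019 0.6 [ 0.6   0.58 -0.54  2.26  2.06  0.3   2.14]
1 0.019 1.0 [ 0.72  0.63 -0.72  2.25  1.91  0.4   1.91]
1 0.019 1.42 [ 0.94  0.78 -1.09  2.24  1.77  0.68  1.69]
-1 0.08 0.27 [ 0.98  0.63 -1.09  2.26  1.61  0.57 -0.19]
-1 0.08 0.6 [ 0.98  0.63 -1.09  2.26  1.61  0.57 -0.52]
-1 0.08 1.0 [ 0.98  0.63 -1.09  2.26  1.61  0.57 -0.92]
-1 0.08 1.42 [ 0.98  0.63 -1.09  2.26  1.61  0.57 -1.34]
-1 0.019 0.27 [ 0.94  0.78 -1.09  2.24  1.77  0.68 -0.3 ]
-1 0.019 0.6 [ 0.94  0.78 -1.09  2.24  1.77  0.68 -0.63]
-1 0.019 1.0 [ 0.94  0.78 -1.09  2.24  1.77  0.68 -1.03]
-1 0.019 1.42 [ 0.94  0.78 -1.09  2.24  1.77  0.68 -1.45]
```

```bash
cat >> h.py <<'E'
L=np.array([.6135,-.188,.104]); KP=np.array([.480,-.1154]); KY=np.radians(-9.1)
def lockrpy(th): return rpy(-(LX*np.cos(th)-LY*np.sin(th)),-n)
E
python3 - <<'E'
from h import *
arm.set_gripper(0.06)
hov=arm.inverse_kinematics(L+.13*n,lockrpy(.27));print(np.round(hov,3))
arm.goto_joints(hov)
best=None
for s in (1,-1):
    o=rpy(s*np.array([np.cos(KY),np.sin(KY),0]),np.array([0,0,-1.]))
    k=arm.inverse_kinematics([*KP,.26],o)
    print(s,None if k is None else np.round(k,2))
    if k is not None and (best is None or abs(k-hov).max()<best[0]): best=(abs(k-hov).max(),s,o,k)
arm.goto_joints(best[3]);print("chose",best[1])
im,d,M=snap("wrist");P=pts(d,M)
m=(abs(P[...,0]-.48)<.04)&(abs(P[...,1]+.1155)<.035)&(P[...,2]>.085)&(P[...,2]<.112)
q=P[m];c=q[:,:2]-q[:,:2].mean(0);w,V=np.linalg.eigh(c.T@c);a=V[:,1]*np.sign(V[0,1])
print(len(q),"az",np.degrees(np.arctan2(a[1],a[0])),cv2.minAreaRect((q[:,:2]*1000).astype(np.float32)))
print(arm.read_ee_pos(),arm.read_force())
save(im,"w3.png")
E
```

```text
[ 0.532  0.329 -0.388  2.288  1.139  0.125  0.213]
1 [ 0.04  0.27  0.1   2.07 -0.04  0.8  -1.57]
-1 [ 0.91  0.45 -1.09  2.03  0.5   0.95  0.98]
chose -1
665 az -9.160381506470443 ((479.9241027832031, -115.331787109375), (11.639374732971191, 45.51259231567383), 80.6457290649414)
[ 0.4800853  -0.11630212  0.25934769] [ 0.80848356  0.36759965 -0.87852991]
```

Run:
```python
from h import *
arm.line_to([*KP,.13],velocity=.15)
arm.line_to([*KP,.063],velocity=.08)
print(arm.read_ee_pos(),arm.read_force())
arm.set_gripper(0.0)
print("w",arm.read_grip_width(),arm.read_finger_force(),arm.read_force())
arm.line_to([*KP,.12],velocity=.08)
arm.line_to([*KP,.27],velocity=.2)
print("w",arm.read_grip_width(),arm.read_force(),arm.read_t(),np.round(arm.read_joint_pos(),3))
for h in (.13,.08,.021): 
    k=arm.inverse_kinematics(L+h*n,lockrpy(.27)); print(h,None if k is None else np.round(k,3))
im,d,M=snap("side");save(cv2.resize(im[220:400,240:480],(800,600)),"s2.png")
```

```text
[ 0.48020029 -0.11537356  0.06329743] [1.00209838 0.50264828 0.26739186]
w 0.012197447139546302 29.999915957450867 [ 0.44086864  0.37220119 -1.15742061]
w 0.012129052580829067 [ 0.13357989  0.11480619 -0.38638961] 17.05 [ 0.924  0.442 -1.097  2.016  0.479  0.971  0.995]
0.13 [ 0.527  0.328 -0.382  2.289  1.133  0.123  0.218]
0.08 [ 0.642  0.46  -0.564  2.277  1.728  0.236 -0.359]
0.021 [ 0.939  0.776 -1.094  2.24   1.761  0.677 -0.295]
```

View pics/s2.png

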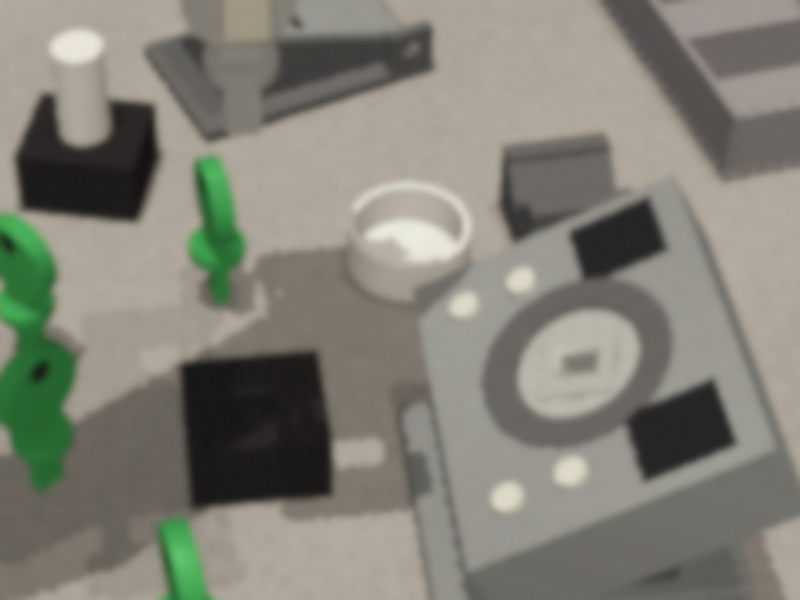

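The key is in the gripper, its stand is empty, and nothing else has been disturbed. Next I'll go to the lock.

Run:
```python
from h import *
arm.goto_joints([1.01,.5,-1.09,2.28,1.47,.48,-.1])
print(arm.read_ee_pos(), (arm.read_ee_pos()-L)@n)
k=arm.inverse_kinematics(L+.085*n,lockrpy(.27));print(np.round(k,3))
arm.goto_joints(k)
p=arm.read_ee_pos()-L;print(p@n,p@LX,p@LY,arm.read_eef_rot(),lockrpy(.27),arm.read_force(),arm.read_t())
im,d,M=snap("wrist");save(im,"w4.png")
im,d,M=snap("side");save(cv2.resize(im[220:400,300:540],(800,600)),"s3.png")
```

```text
[ 0.55291821 -0.17145039  0.21568519] 0.12797654136193556
[ 0.953  0.59  -1.038  2.261  1.591  0.518 -0.188]
0.08394881737285861 -0.00018689212122067404 0.00040283278651283435 [2.99915823 0.46982454 2.6630696 ] [2.99988251 0.47187266 2.66315373] [-0.09582679 -0.40336982 -1.09750899] 18.4167
```

View pics/w4.png

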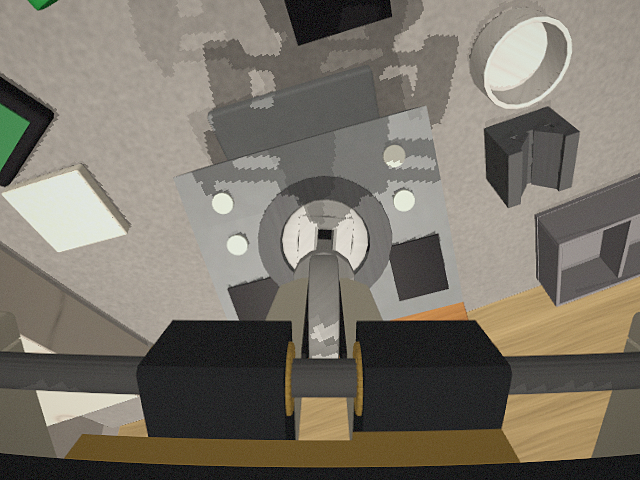

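View pics/s3.png

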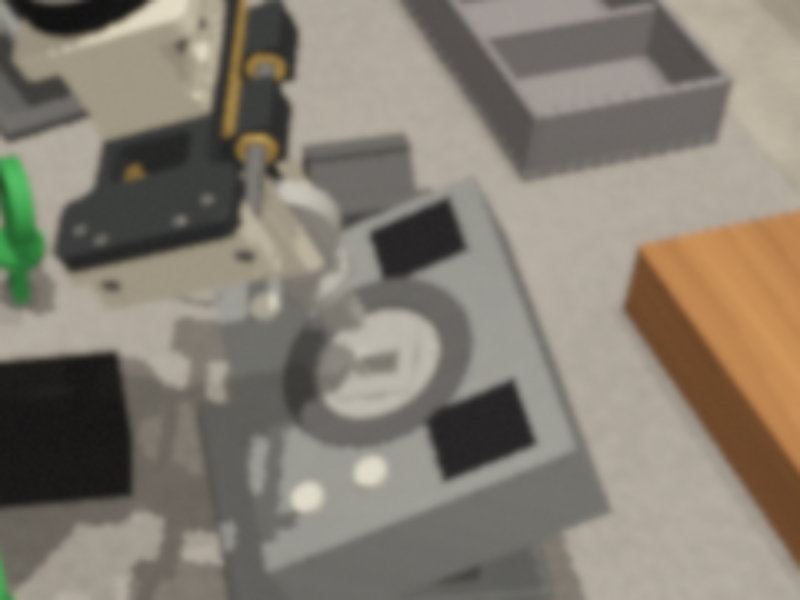

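The slot, at wrist (325,238), lines up with the bow plane. I'll insert in steps and watch the wrist force.

Run:
```python
from h import *
f0=arm.read_force();o=lockrpy(.27)
for h in (.062,.054,.047,.040,.033,.028,.024,.022,.020):
    arm.line_to(L+h*n,velocity=.04)
    f=arm.read_force()-f0;p=arm.read_ee_pos()-L
    print(h,"real",np.round([p@n,p@LX,p@LY],4),"f",np.round([f@n,f@LX,f@LY],1),np.round(arm.read_wrist_torque(),2))
    if np.linalg.norm(f)>22: break
print(np.round(arm.read_joint_pos(),3),arm.read_t(),arm.read_grip_width())
```

```text
0.062 real [ 0.0619 -0.0001  0.0002] f [-0.2  0.6 -0.8] [ 0.06  0.65 -0.03]
0.054 real [ 0.0538  0.     -0.    ] f [ 0.4  0.1 -1.1] [0.08 0.62 0.  ]
0.047 real [0.0467 0.0001 0.0005] f [-1.2  2.7  2.2] [0.52 0.35 0.23]
0.04 real [0.0397 0.0001 0.0005] f [-2.9  2.8  2.2] [0.79 0.07 0.36]
0.033 real [0.0327 0.0001 0.0005] f [-2.7  3.   3.1] [ 1.01 -0.06  0.55]
0.028 real [0.0277 0.0002 0.0005] f [-3.6  3.3  4.3] [ 1.17 -0.22  0.61]
0.024 real [0.0236 0.0002 0.0004] f [-2.9  4.   4.3] [ 1.23 -0.29  0.61]
0.022 real [0.0224 0.0003 0.0005] f [11.8  2.6  3. ] [0.9  0.04 0.44]
0.02 real [0.0213 0.0004 0.0005] f [28.3  1.7  1.9] [0.59 0.3  0.24]
[ 0.895  0.733 -1.011  2.243  1.785  0.607 -0.333] 21.5917 0.011883258020355237
```

The key slid in and its collar met the face at h≈22 mm with 28 N, so it is home. Now I'll turn it with joint 7.

Run:
```python
from h import *
arm.line_to(L+.0215*n,velocity=.04)
k=arm.inverse_kinematics(L+.0215*n,lockrpy(.27));print(np.round(k,3))
m0=arm.read_wrist_torque()
for q7 in (-.7,-1.0,-1.2,-1.3,-1.37,-1.42,-1.46,-1.5,-1.53):
    k[6]=q7-.0;arm.goto_joints(k)
    m=arm.read_wrist_torque()-m0;f=arm.read_force()
    print(q7,round(arm.read_joint_pos()[6],3),"Mn",round(m@n,3),"fn",np.round([f@n,f@LX,f@LY],1),"t7",round(arm.read_tau()[6],2))
    if abs(m@n)>1.2: break
arm.pause(.4);print(arm.read_t(),arm.read_grip_width())
```

```text
[ 0.896  0.732 -1.009  2.243  1.781  0.604 -0.33 ]
-0.7 -0.701 Mn 0.078 fn [4.4 2.9 3.6] t7 -0.27
-1.0 -1.001 Mn 0.134 fn [5.9 2.1 3. ] t7 -0.31
-1.2 -1.201 Mn 0.104 fn [7.8 1.2 2.9] t7 -0.43
-1.3 -1.301 Mn 0.102 fn [7.1 0.2 2.5] t7 -0.4
-1.37 -1.371 Mn 0.107 fn [7.1 0.3 3. ] t7 -0.3
-1.42 -1.421 Mn 0.097 fn [ 7.9 -0.9  2.7] t7 -0.24
-1.46 -1.461 Mn 0.134 fn [ 8.4 -0.4  2.5] t7 -0.21
-1.5 -1.501 Mn 0.17 fn [ 8.2 -1.7  3.1] t7 -0.21
-1.53 -1.53 Mn 0.173 fn [ 7.8 -0.8  2.8] t7 -0.19
24.8833 0.01158899267926437
```

Run:
```python
from h import *
k=arm.inverse_kinematics(L+.0215*n,lockrpy(1.47));k0=arm.read_joint_pos();print(np.round(k,3),np.round(k0,3))
k=k0.copy();m0=arm.read_wrist_torque()
for q7 in (-1.56,-1.6,-1.64,-1.68,-1.72,-1.76):
    k[6]=q7;arm.goto_joints(k)
    m=arm.read_wrist_torque()-m0;f=arm.read_force()
    print(q7,round(arm.read_joint_pos()[6],3),"dMn",round(m@n,3),"fn",np.round([f@n,f@LX,f@LY],1),"t7",round(arm.read_tau()[6],2))
    if abs(m@n)>.8: break
arm.pause(.3);print(arm.read_t(),arm.read_grip_width())
```

```text
[ 0.896  0.732 -1.009  2.243  1.781  0.604 -1.53 ] [ 0.896  0.732 -1.009  2.244  1.781  0.605 -1.53 ]
-1.56 -1.56 dMn -0.041 fn [7.2 1.6 3.8] t7 -0.19
-1.6 -1.6 dMn 0.239 fn [6.7 1.1 3.9] t7 -0.51
-1.64 -1.64 dMn 0.524 fn [6.5 0.6 2.7] t7 -0.76
-1.68 -1.68 dMn 0.487 fn [7.4 0.3 3.4] t7 -0.77
-1.72 -1.72 dMn 0.604 fn [7.2 0.4 2.4] t7 -0.84
-1.76 -1.76 dMn 0.692 fn [8.4 1.3 1.8] t7 -0.91
26.6833 0.013010227233977222
```

Run:
```python
from h import *
k=arm.read_joint_pos();k[6]=-1.62;arm.goto_joints(k)
arm.set_gripper(0.05)
print(arm.read_grip_width(),arm.read_force())
arm.line_to(L+.12*n,velocity=.12)
im,d,M=snap("wrist");P2=pts(d,M);save(im,"w5.png")
im2,_,_=snap("side")
a=cv2.resize(im[100:340,160:480],(400,300));b=cv2.resize(im2[270:390,360:520],(400,300))
save(np.hstack([a,b]),"c5.png")
P=np.load("w1.npz")["P"]
m=(P[...,0]>.49)&(P[...,0]<.67)&(P[...,1]>.12)&(P[...,1]<.25)&(P[...,2]>.025)&(P[...,2]<.09)
q=P[m];c0=np.median(q,0)
U=np.zeros((3,3))
for _ in range(8):
    U=np.linalg.svd(q-c0,full_matrices=False)[2];nn=U[2]*np.sign(U[2,2]);q=q[abs((q-c0)@nn)<.004];c0=q.mean(0)
print("n",nn,len(q),c0,"tilt",np.arccos(nn[2]))
rc=cv2.minAreaRect((q[:,:2]*1000).astype(np.float32));print(rc);print(cv2.boxPoints(rc))
hd=np.array([nn[0],nn[1],0]);print("hinge az",np.degrees(np.arctan2(hd[1],hd[0])))
print(arm.read_t(),q[:,2].min(),q[:,2].max())
```

```text
0.05020398193016577 [-0.47817592 -0.44372515  0.17179921]
n [0.29901516 0.05423855 0.95270568] 6381 [0.58015596 0.18713606 0.0506709 ] tilt 0.3087778705567073
((583.8887939453125, 189.96182250976562), (142.78201293945312, 102.11530303955078), 11.493041038513184)
[[503.7561   225.77113 ]
 [524.1024   125.703354]
 [664.0215   154.15251 ]
 [643.6752   254.22029 ]]
hinge az 10.281131203707853
28.8083 0.02501320217253672 0.0724149217591788
```

View pics/c5.png

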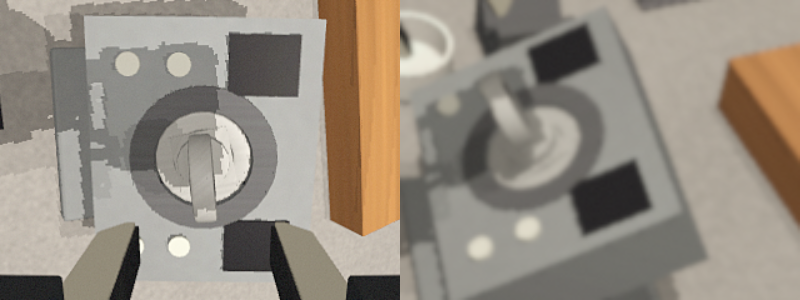

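Run:
```python
from h import *
im,d,M=snap("wrist");P=pts(d,M)
A=P-L;h=A@n;x=A@LX;y=A@LY
m=(np.hypot(x,y)<.032)&(h>.03)&(h<.075)
print("top",np.percentile(h[m],[50,99]),m.sum())
s=np.c_[x[m],y[m]]
mm=m&(h>.045);s=np.c_[x[mm],y[mm]];c=s-s.mean(0);w,V=np.linalg.eigh(c.T@c);a=V[:,1]
print("bow dir angle cw",np.arctan2(-a[1],a[0])%np.pi,s.mean(0),cv2.minAreaRect((s*1000).astype(np.float32)))
# pedal
P=np.load("w1.npz")["P"]
az=np.radians(10.5);e=np.array([np.cos(az),np.sin(az)]);l=np.array([-e[1],e[0]])
g=P[(P[...,0]>.48)&(P[...,0]<.68)&(P[...,1]>.11)&(P[...,1]<.26)&(P[...,2]<.09)]
u=g[:,:2]@e;v=g[:,:2]@l;k=abs((g-[.58016,.18714,.05067])@np.array([.29902,.05424,.95271]))<.004
k&=g[:,2]>.045
print("free end u",np.percentile(u[k],[0.5,1,2]),"z",np.percentile(g[k,2],[98,99.5]))
for lo in (0,.02,.04):
    kk=k&(u>u[k].min()+lo)&(u<u[k].min()+lo+.02);print(lo,np.percentile(v[kk],[1,50,99]),np.ptp(v[kk]))
u0=np.percentile(u[k],1);kk=k&(u<u0+.06);vc=np.mean(np.percentile(v[kk],[1,99]))
t=.3;p=e*(u0+.027*np.cos(t))+l*vc
print("pad xy",p,"z",.05067-((p-[.58016,.18714])@[.29902,.05424])/.95271)
```

```text
top [0.05839646 0.06269617] 1352
bow dir angle cw 1.4718061227340713 [-0.00070256  0.0049242 ] ((-0.4886751174926758, 1.0022602081298828), (12.658361434936523, 45.27708435058594), 4.5627522468566895)
free end u [0.53810497 0.53873718 0.53953391] z [0.07074124 0.07142489]
0 [0.04041889 0.07812816 0.1169264 ] 0.07922051918488487
0.02 [0.04069532 0.07639367 0.11701483] 0.07948696965815366
0.04 [0.04110357 0.07697861 0.11759759] 0.07902584829500645
pad xy [0.54066507 0.18064359] z 0.06343583555332655
```

The key stands home: its top is 62.4 mm above the face, against 62 expected. The bow is at 1.47 rad including play, so the lock is at its stop. Pedal next.

Run:
```python
from h import *
p=arm.read_ee_pos()
arm.line_to(p+[-.02,0,.09],velocity=.2)
arm.set_gripper(0.0)
pad=np.array([.5407,.1806])
az=np.radians(10.5);best=None;q=arm.read_joint_pos()
for s in range(4):
    o=[np.pi,0,az+s*np.pi/2];k=arm.inverse_kinematics([*pad,.2],o)
    if k is not None and (best is None or abs(k-q).max()<best[0]): best=(abs(k-q).max(),k,s)
print(best)
arm.goto_joints(best[1]);arm.line_to([*pad,.085],velocity=.15)
f0=arm.read_force();print(f0,arm.read_ee_pos(),arm.read_t())
for z in [.07,.062,.056,.05,.044,.04,.037,.035,.033,.031,.029,.027]:
    arm.line_to([*pad,z],velocity=.06)
    f=arm.read_force()-f0;print(z,round(arm.read_ee_pos()[2],4),np.round(f,1))
    if f[2]>20: break
arm.pause(.7);print((arm.read_force()-f0),arm.read_t())
```

```text
(np.float64(0.8890644376888903), array([ 0.32543801,  0.70890066, -1.18960417,  1.93397934,  0.76971801,
        1.05174647, -1.02441972]), 1)
[ 0.2695625  -0.8077841  -0.15954459] [0.54102035 0.18082699 0.08567237] 32.6833
0.07 0.0697 [-0.2  1.2  0.4]
0.062 0.0621 [0.3 1.4 4.4]
0.056 0.0563 [-0.8  2.6  6.2]
0.05 0.0504 [-3.2  3.   7.3]
0.044 0.0445 [-3.7  1.5  8.8]
0.04 0.0406 [-4.3  2.5  9.4]
0.037 0.0376 [-5.   1.9  9.6]
0.035 0.0363 [-6.2  0.2 16.2]
0.033 0.0357 [-10.9  -3.8  35. ]
[-10.47846065  -3.75018705  34.66082388] 35.8167
```

Run:
```python
from h import *
p=[.5407,.1806]
arm.line_to([*p,.09],velocity=.08);arm.line_to([*p,.3],velocity=.2);arm.pause(.5)
print(arm.read_force(),arm.read_t())
im,d,M=snap("side");P=pts(d,M);save(cv2.resize(im[180:420,220:540],(800,600)),"s6.png")
g=P[(P[...,0]>.5)&(P[...,0]<.56)&(P[...,1]>.14)&(P[...,1]<.22)];print("pedal top",np.nanpercentile(g[g[:,2]<.1][:,2],98))
A=P-L;h=A@n;m=(np.hypot(A@LX,A@LY)<.03)&(h>.03)&(h<.1);print("key top",np.percentile(h[m],99))
```

```text
[-0.26600829 -0.7019759   0.66663992] 38.375
pedal top 0.07234931779164525
key top 0.06486320834377915
```

View pics/s6.png

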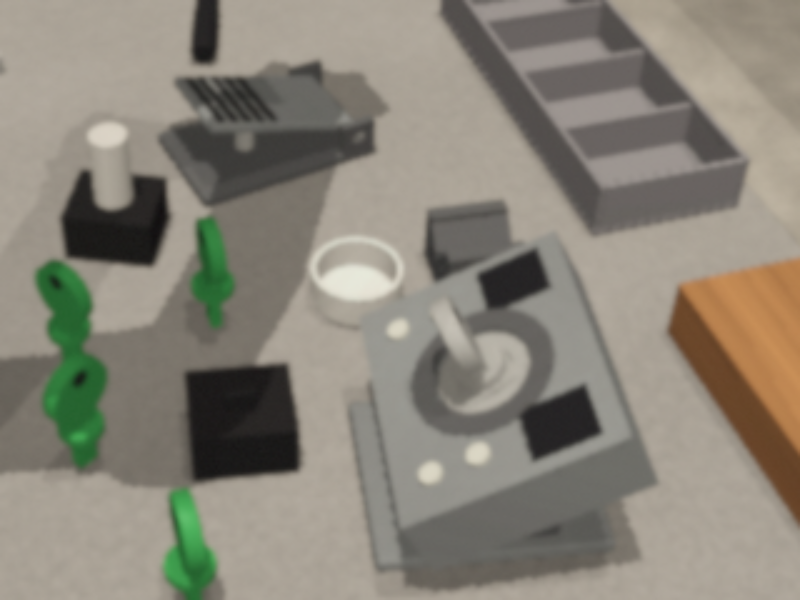

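The key stands in the lock at crop (458,345), turned. The pedal at (270,110) is up again, and the other things have not moved. I'm handing the job in.

```bash
python3 -c "
from bench import arm
print(arm.close_job())"
```

```text
the job is handed in; nothing more can be done
None
```

The job is handed in: the key is home in the lock and turned to its clockwise stop, the pedal was held on its stop for about 0.7 s and is up again, and nothing else on the bench moved; the hand-in returned no verdict.

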